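# Show the red-capped sample under the light shield

### The job

The samples in the blue rack must stay shaded from the room lights, so they stand under a sliding amber shutter. With the fingers closed, push the shutter by its black upright pull until it is fully open, then come straight down over the red-capped tube and point at it - fingertips a centimetre or two above the cap, not touching it, and pointing at no other tube - and keep still there for two seconds so that the bench camera can record it. Then push the shutter fully shut again; push gently, do not pinch the pull, touch no tube, and leave the other things on the bench where they are.

Things in the scene. Friction and masses are not known exactly. Their poses are not given: they have to be found in the camera images.
- stand: Light-shield stand fixed to the bench: white base 200 x 252 x 6 mm, corner posts, two rails along its y at x = +-90 mm (12 mm wide, lips up to 152 mm above the bench), open 168 mm wide between; end bars at y = +-120 mm, tops at 143 mm. Origin: centre of its underside; x away from the robot, y to its left, turned up to 0.25 rad. Rack on the -y half, centre y = -60 mm; shutter parks on the +y half.
- shutter (a joint): Amber plastic shutter on the rails, 190 mm (stand's x) by 112 mm (y), 4 mm thick, top 148 mm above the bench. Metres: 0 = fully shut, over the rack; 0.108 = fully open; grows along the stand's +y. Starts 0 to 12 mm open, rigid end stops at both ends, takes about 2 N to slide, stays where it is left.
- shutter_pull (a point): Centre of the shutter's black upright pull: a plate 70 mm wide (stand's x), 6 mm thick (y), from 148 to 176 mm above the bench. At the stand's x = 0 and y = -108 mm when shut, y = 0 when open. Push its -y face to open, its +y face to shut. On its +y side lies a foot 3 mm high, out to 16 mm from this point. Axes as the stand's.
- tube_red_top (a point): Clear culture tube, 115 mm long, 13 mm thick, with a red screw cap 17 mm in diameter: the tube to point at. It stands loose and upright in the rack, its top 123 mm above the bench; the five tubes change places between runs. This point is the centre of its top.
- tube_blue_top (a point): Same tube with a blue cap. It stands loose and upright in the rack, its top 123 mm above the bench; the five tubes change places between runs. This point is the centre of its top.
- tube_white_top (a point): Same tube with a white cap. It stands loose and upright in the rack, its top 123 mm above the bench; the five tubes change places between runs. This point is the centre of its top.
- tube_open_a_top (a point): Shorter clear tube without cap, 98 mm long, rim 16 mm in diameter, loose and upright in the rack, its rim 106 mm above the bench. This point is the centre of its rim.
- tube_open_b_top (a point): Another such tube without cap. This point is the centre of its rim.
- rack: Blue wire-frame tube rack, 130 x 96 x 58 mm, fixed on the stand's base plate. Origin: centre of its underside.
- vial: Small clear vial with a white cap, 27 mm thick, 52 mm tall, loose on the base plate in the stand's +y half, below the parked shutter. Origin: centre of its underside.
- marker: Blue and white marker pen, 138 mm long, lying loose on the bench on the robot's side of the stand. Origin: its middle, on the bench.
- beaker: Small clear plastic beaker, 45 mm wide, 57 mm tall, loose on the bench beyond the +y end of the stand. Origin: centre of its underside.

How it is judged:
On the way, in this order (a step that is already met when the one before it is completed fails the run):
1. the shutter is pushed fully open (value of joint shutter above 0.1 m), for 0.1 s.
2. the fingers point at the red-capped tube from straight above, close over its cap, for about two seconds (value of joint shutter above 0.1 m and horizontal distance between the grasp point and tube_red_top below 0.012 m and z of the grasp point in the frame of tube_red_top between 0.002 and 0.05 m), for 1.7 s.
3. the shutter is pushed fully shut again (value of joint shutter below 0.007 m), for 0.1 s.
At the end, for the whole second after the job is handed in: The shutter rests shut (within 7 mm of its stop), all five tubes stand upright in the rack where they stood (within 8 mm and 0.1 rad), and the vial, marker and beaker are where they were (within 12 mm) (value of joint shutter below 0.007 m and velocity of joint shutter below 0.01 m/s and angle between each of tube_red, tube_blue, tube_white, tube_open_a, tube_open_b's own z axis and vertical below 0.1 rad and distance of each of tube_red, tube_blue, tube_white, tube_open_a, tube_open_b from where it was at the start of the episode below 0.008 m and distance of each of vial, marker, beaker from where it was at the start of the episode below 0.012 m); the robot touches nothing.
It fails at once if a tube is touched by the robot (contact force between any of the fingers, the arm and tube_red above 0.2 N or contact force between any of the fingers, the arm and tube_blue above 0.2 N or contact force between any of the fingers, the arm and tube_white above 0.2 N or contact force between any of the fingers, the arm and tube_open_a above 0.2 N or contact force between any of the fingers, the arm and tube_open_b above 0.2 N).
It fails at once if a tube is tipped, shifted or lifted (distance of any of tube_red_top, tube_blue_top, tube_white_top, tube_open_a_top, tube_open_b_top from where it was at the start of the episode above 0.012 m).
It fails at once if the robot points at another tube: TCP within 10 mm of its axis and less than 45 mm above it while the shutter is open (value of joint shutter above 0.1 m and ((horizontal distance between the grasp point and tube_blue_top below 0.01 m and z of the grasp point in the frame of tube_blue_top between 0.002 and 0.045 m) or (horizontal distance between the grasp point and tube_white_top below 0.01 m and z of the grasp point in the frame of tube_white_top between 0.002 and 0.045 m) or (horizontal distance between the grasp point and tube_open_a_top below 0.01 m and z of the grasp point in the frame of tube_open_a_top between 0.002 and 0.045 m) or (horizontal distance between the grasp point and tube_open_b_top below 0.01 m and z of the grasp point in the frame of tube_open_b_top between 0.002 and 0.045 m))).
It fails at once if the pull is pinched or the shutter or stand is pushed hard (over 32 N) (contact force between any of the fingers, the arm and stand above 32 N).
It fails at once if the vial, marker or beaker is moved (distance of any of vial, marker, beaker from where it was at the start of the episode above 0.012 m).
It also fails if it takes over 53 s, if anything falls off the work surface, if the arm or the gripper's body presses on something with over 40 N, if the wrist force passes 120 N, or if a joint passes its speed limit or range.

### The arm

A 6-joint arm with a two-finger parallel gripper is mounted at the origin on a cart in front of the work surface, level with it; the furniture and walls round the work are solid. World frame = base frame: x ahead of the robot, y to its left, z up, the work surface at z = 0. Lengths are in m, angles in rad, forces in N, time in s.
With the tool pointing down it reaches from about 0.3 to 0.75 m from the base axis. Payload 8.5 kg.
Tool frame: the origin (TCP) lies between the finger pads, 19 mm behind the fingertips; this is the grasp point; z points along the fingers, y is the line along which they close (so a half turn about z gives the same grasp; the last joint's range is limited). The gripper opens to 88 mm and grips with 3 to 60 N. Pads are 18 mm wide; open, the fingers measure 123 mm over their backs; the gripper's body (75 mm by 187 mm) begins 45 mm behind the grasp point.
Start: joints at [-1.526, 0.381, 1.297, -0, 1.464, -0.215], TCP at [0.141, -0.532, 0.257] pointing down, gripper open.
Joint ranges: [-3.11, 3.11], [-0.89, 2.33], [0.22, 2.48], [-1.42, 4.56], [0.17, 2.85], [-2.88, 2.88]. Speed limits (rad/s): [2.39, 2.39, 3.14, 3.14, 3.14, 3.14].

### API

Orientations are given as [roll, pitch, yaw] about the fixed x, y, z axes, in that order (R = Rz(yaw) Ry(pitch) Rx(roll)).
In Python, from station import arm, camera, masks_of, landmark_of gives the robot as it stands. The module is installed in compiled form; this text tells all that it offers. Calls block until the motion is done:
- arm.goto(position, orientation): joint-space move of the TCP to a pose.
- arm.movel(position, rotation=None, rate=0.15): straight line of the TCP; rotation=None keeps the orientation; rate is the mean speed in m/s.
- arm.movej(angles): joint-space move.
- arm.set_gripper(opening, f_grip=None): finger opening in m; f_grip is the grip in N (None keeps the last); returns when the fingers have stopped.
- arm.pause(seconds).
- arm.ik(position, orientation): joint angles nearest the present ones, or None.
- arm.observe(): the state.
- camera(name): name is "side" or "top"; returns a dict with "image" (420x560x3 uint8, red, green, blue), "range_z" (420x560 float32, m along the optical axis (not along the pixel's ray), 0 where there is no reading), "fovy" (degrees; the focal length in pixels is half the picture's height over the tangent of half this angle, whatever the lens; pixels are square), "cx", "cy" (the principal point, pixels), "extrinsics" (4x4, takes a point from world to camera coordinates). Camera axes: x right, y down, z forward; pixel columns grow to the right and rows downward; lengths in m; the calibration is good to about 2 mm. A picture is of the moment at which its call begins.
A pose or a line that the arm cannot do raises arm.Unreachable and nothing moves.
- arm.finish_job(): hands the job in; it is judged then, once.
Trained networks look in the newest picture that a camera, given by its name, has taken for a name from the list of things; names that differ only in an ending like _2 or _b are one class to them, and where a whole thing is asked for, a point or a joint stands for the part that bears it (a point fixed in the world has none). Each returns a list of dicts, best first, with "p" (0 to 1); they miss things now and then, are a little off and sometimes report something else, mostly with a low value. They report only what shows in the picture. A call takes as long as a camera call.
- masks_of(camera, query): "pixels" (420x560 bool, what is visible of it) and "location" ([column, row] in pixels, amid what is visible of it).
- landmark_of(camera, query): "location" ([column, row] in pixels: a listed point, or the origin of a listed thing).
The state is a dict: "time": time; "joint_positions": joint angles; "dq": joint speeds; "effort": joint torques, N m; "ee_pos": TCP position; "orientation": TCP orientation; "force": force on the tool from outside, world axes, zero at the start; "torque": the same for the moment, N m; "grip_width": finger opening in m; "grip_force": force on a finger pad.
Only numpy, scipy, OpenCV 4.12 (cv2) and the standard library are available. Lean on these libraries where they do the work, as an engineer would, in place of code of your own. Each camera call takes 0.05 s, during which the arm holds its last target. There are 200 camera calls.

## Working session

There is one attempt and no reset: what is moved stays moved. The work goes in short steps, each a Python script; the robot and the scene stay as the last script left them, time stands still between calls to the robot, and variables do not carry over. Pictures are saved under pics/ and viewed, at most 10 in all, crops included, and the job is handed in when it is done.

```bash
mkdir -p pics
cat > h.py <<'E'
import numpy as np, cv2
from station import arm, camera, masks_of, landmark_of
def ray(c,px):
    f=210/np.tan(np.radians(c["fovy"])/2); T=c["extrinsics"]
    d=np.array([(px[0]-c["cx"])/f,(px[1]-c["cy"])/f,1.0]); R=T[:3,:3]
    return -R.T@T[:3,3], R.T@d
def onplane(c,px,z):
    o,d=ray(c,px); return o+d*(z-o[2])/d[2]
def bydepth(c,px):
    o,d=ray(c,px); return o+d*c["range_z"][int(round(px[1])),int(round(px[0]))]
E
python3 - <<'E'
from h import *
for n in("top","side"):
    c=camera(n); cv2.imwrite(f"pics/{n}0.png",c["image"][...,::-1])
    print(n,c["fovy"],ray(c,(280,210)))
    for q,z in(("stand",0),("shutter_pull",.162),("rack",.006),("tube_red_top",.123),("tube_blue_top",.123),("tube_white_top",.123),("tube_open_a_top",.106),("vial",.006),("marker",0),("beaker",0)):
        for r in landmark_of(n,q)[:2]: print(q,round(r["p"],2),np.round(r["location"],1),onplane(c,r["location"],z).round(4))
    for q in("shutter_pull","shutter"):
        for r in masks_of(n,q)[:1]: print("mask",q,round(r["p"],2),r["location"],cv2.minAreaRect(np.argwhere(r["pixels"])[:,::-1].astype(np.float32)))
print(arm.observe())
E
```

```text
top 49.06121627496402 (array([ 0.39153159, -0.10308522,  0.94340034]), array([ 0.17559953, -0.00381998, -0.98446672]))
stand 0.8 [299.3 207.7] [ 0.5659 -0.1468  0.    ]
shutter_pull 0.79 [368.8 180.2] [ 0.5884 -0.2596  0.162 ]
tube_open_a_top 0.56 [300.4 205.9] [ 0.5497 -0.1439  0.106 ]
vial 0.61 [274.9 212. ] [ 0.5542 -0.0963  0.006 ]
marker 0.72 [291.2 264.2] [ 0.4483 -0.1328  0.    ]
marker 0.33 [276.6 212. ] [ 0.5554 -0.0998  0.    ]
beaker 0.92 [219.2 219.2] [ 0.5366  0.0187 -0.    ]
mask shutter_pull 0.85 [338.8, 186.2] ((339.4569396972656, 185.72079467773438), (105.05115509033203, 65.01338195800781), 83.51692199707031)
mask shutter 0.59 [337.9, 184.2] ((339.6621398925781, 185.6279754638672), (104.92343139648438, 65.7816162109375), 83.2901611328125)
side 48.59449349769196 (array([0.14886429, 0.42310266, 0.67448297]), array([ 0.47253968, -0.59419849, -0.65109903]))
stand 0.75 [293.  231.5] [ 0.5737 -0.1541  0.    ]
shutter_pull 0.98 [323.2 141.4] [ 0.5829 -0.268   0.162 ]
rack 0.96 [305.  212.9] [ 0.5844 -0.2124  0.006 ]
tube_blue_top 0.74 [292.5 168.1] [ 0.6094 -0.199   0.123 ]
[... 452 characters left out ...]
'time': 1.3, 'joint_positions': array([-1.52629169e+00,  3.80598590e-01,  1.29738812e+00, -2.49430431e-05,
        1.46359222e+00, -2.15287138e-01]), 'dq': array([ 1.55262812e-03, -1.42542953e-04, -8.75293137e-05, -2.21932926e-04,
        8.93923138e-04,  1.05434211e-03]), 'effort': array([-3.52518182e-04, -4.37796879e+01, -2.24730277e+01,  7.12744938e-02,
        3.13840632e-02,  3.76912283e-06]), 'ee_pos': array([ 0.14128193, -0.53153092,  0.25745317]), 'orientation': array([3.14158454e+00, 2.71604808e-05, 2.59794438e-01]), 'force': array([-0.13105996, -0.01562873,  0.11608096]), 'torque': array([-0.09217863,  0.00341971, -0.05606758]), 'grip_force': 0.0, 'grip_width': 0.08784459742751669}
```

Run:
```python
import cv2
for n,(x,y,w) in {"top":(170,100,270),"side":(210,90,270)}.items():
    i=cv2.imread(f"pics/{n}0.png")[y:y+200,x:x+w]; cv2.imwrite(f"pics/{n}0c.png",cv2.resize(i,None,fx=2.9,fy=2.9,interpolation=2))
```

```text
(no output)
```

View pics/top0c.png

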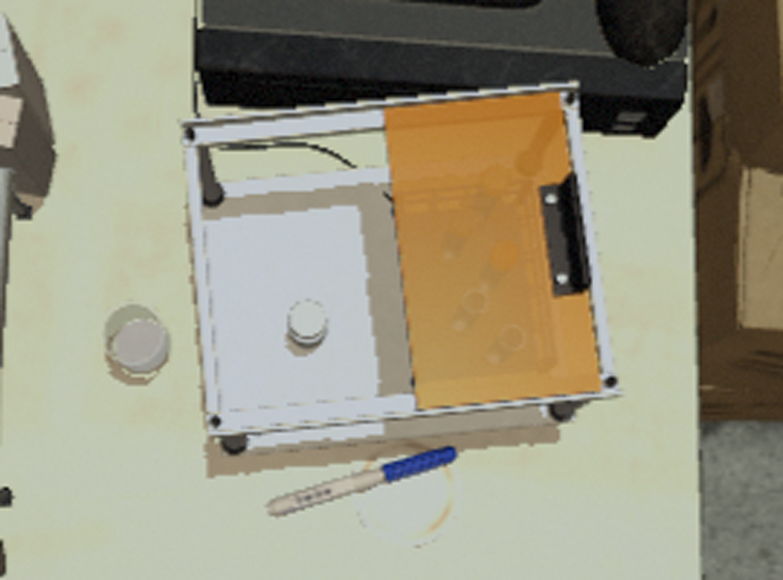

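View pics/side0c.png

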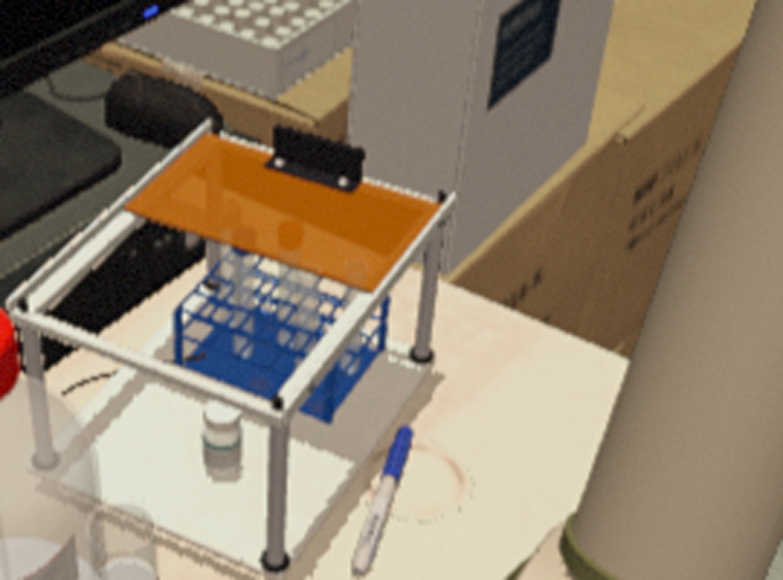

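The shutter is nearly shut, with its pull at the right in the top crop at (565,235). The post caps are at (190,132), (570,98), (612,382) and (215,421). The likely red cap shows through the amber at (503,253). A black device stands behind the stand, and the boxes are off to the -y side.

Run:
```python
from h import *
from scipy.spatial.transform import Rotation as Ro
def fit(P,M):
    P=np.array(P)[:,:2];M=np.array(M);a=P-P.mean(0);b=M-M.mean(0)
    th=np.arctan2((b[:,0]*a[:,1]-b[:,1]*a[:,0]).sum(),(a*b).sum()); R=np.array([[np.cos(th),-np.sin(th)],[np.sin(th),np.cos(th)]])
    t=P.mean(0)-R@M.mean(0); return th,t,np.linalg.norm(P-(M@R.T+t),axis=1)
M=[(.09,.12),(.09,-.12),(-.09,-.12),(-.09,.12)]
for n,(ox,oy),pts in(("top",(170,100),[(190,132),(570,98),(612,382),(215,421)]),("side",(210,90),[(15,303),(212,125),(447,196),(280,404)])):
    c=camera(n); px=[(ox+a/2.9,oy+b/2.9) for a,b in pts]
    P=[onplane(c,p,.152) for p in px]
    print(n,[p.round(3) for p in P]); th,t,e=fit(P,M); print(th,t,e)
    R=Ro.from_euler('z',th).as_matrix()[:2,:2]
    pm=masks_of(n,"shutter_pull")[0]["pixels"]
    # point cloud in stand frame
    v,u=np.mgrid[:420,:560]; f=210/np.tan(np.radians(c["fovy"])/2); Z=c["range_z"]
    W=(np.stack([(u-c["cx"])/f*Z,(v-c["cy"])/f*Z,Z],-1)-c["extrinsics"][:3,3])@c["extrinsics"][:3,:3]
    S=W.copy(); S[...,:2]=(W[...,:2]-t)@R; ok=Z>0
    k=ok&(S[...,2]>.157)&(S[...,2]<.185)&(abs(S[...,0])<.08)&(abs(S[...,1])<.15)
    print("pull pts",k.sum(),np.percentile(S[k],[2,50,98],axis=0).round(4))
    k=ok&(S[...,2]>.19)&(abs(S[...,0])<.35)&(abs(S[...,1])<.35)
    print("tall:",k.sum(),np.percentile(W[k],[1,50,99],axis=0).round(3) if k.any() else 0)
    for q,z in(("tube_red_top",.123),("tube_blue_top",.123),("tube_white_top",.123),("tube_open_a_top",.106),("vial",.006)):
        for r in landmark_of(n,q)[:3]: print(q,r["p"].__round__(2),(R.T@(onplane(c,r["location"],z)[:2]-t)).round(3))
```

```text
top [array([ 0.648, -0.023,  0.152]), array([ 0.677, -0.258,  0.152]), array([ 0.5  , -0.282,  0.152]), array([ 0.469, -0.046,  0.152])]
0.12830966502343405 [ 0.57336131 -0.15243799] [0.00128217 0.00218335 0.0006639  0.00134018]
pull pts 219 [[-0.0326 -0.1093  0.1579]
 [ 0.0006 -0.105   0.1732]
 [ 0.0339 -0.1033  0.1768]]
tall: 33621 [[ 0.222 -0.474  0.191]
 [ 0.717 -0.029  0.272]
 [ 0.844  0.2    0.515]]
vial 0.72 [-0.013  0.055]
side [array([ 0.647, -0.017,  0.152]), array([ 0.678, -0.257,  0.152]), array([ 0.493, -0.281,  0.152]), array([ 0.463, -0.042,  0.152])]
0.12735075735313597 [ 0.5706214  -0.14916425] [0.00325051 0.00338823 0.00345095 0.00276685]
pull pts 287 [[-0.0328 -0.1118  0.158 ]
 [-0.0003 -0.1072  0.1683]
 [ 0.035  -0.1047  0.1767]]
tall: 66925 [[ 0.205 -0.468  0.192]
 [ 0.715 -0.027  0.326]
 [ 0.847  0.205  0.523]]
tube_blue_top 0.57 [ 0.035 -0.052]
tube_open_a_top 0.52 [-0.023 -0.052]
tube_open_a_top 0.48 [-0.07   0.243]
vial 0.59 [-0.016  0.059]
```

```bash
cat >> h.py <<'E'
TH=.128; T0=np.array([.572,-.151]); RS=np.array([[np.cos(TH),-np.sin(TH)],[np.sin(TH),np.cos(TH)]])
def w(x,y,z): return [*(T0+RS@[x,y]),z]
def s(p): return RS.T@(np.array(p)[:2]-T0)
def cloud(c):
    v,u=np.mgrid[:420,:560]; f=210/np.tan(np.radians(c["fovy"])/2); Z=c["range_z"]
    W=(np.stack([(u-c["cx"])/f*Z,(v-c["cy"])/f*Z,Z],-1)-c["extrinsics"][:3,3])@c["extrinsics"][:3,:3]
    S=W.copy(); S[...,:2]=(W[...,:2]-T0)@RS; return S,Z>0
E
python3 - <<'E'
from h import *
for n in("top","side"):
    S,ok=cloud(camera(n))
    for y0 in np.arange(-.35,.2,.05):
        r=[]
        for z0 in(.155,.19,.25,.32,.4):
            k=ok&(S[...,1]>y0)&(S[...,1]<y0+.05)&(S[...,2]>z0)&(S[...,2]<z0+.08)&(S[...,0]>-.12)&(S[...,0]<.4)
            r.append((int(k.sum()),round(float(np.percentile(S[k][:,0],1)),3)) if k.sum()>3 else None)
        print(n,round(y0,2),r)
for th in(TH,TH+np.pi/2,TH-np.pi/2,TH+np.pi):
    for y in(-.155,0,.05):
        q=arm.ik(w(0,y,.177),[np.pi,0,th]); print(round(th,2),y,None if q is None else q.round(2))
E
```

```text
top -0.35 [(1580, -0.038), (1249, -0.038), (541, -0.038), None, None]
top -0.3 [(639, 0.209), (715, 0.209), (1359, -0.026), (676, -0.023), None]
top -0.25 [(783, 0.216), (809, 0.221), (1012, 0.221), (131, 0.221), None]
top -0.2 [(795, 0.225), (814, 0.23), (917, 0.23), (36, 0.23), None]
top -0.15 [(1015, -0.03), (810, 0.239), (823, 0.239), None, None]
top -0.1 [(775, 0.244), (813, 0.248), (740, 0.248), None, None]
top -0.05 [(785, 0.253), (797, 0.257), (660, 0.257), None, None]
top -0.0 [(774, 0.262), (808, 0.267), (571, 0.266), None, None]
top 0.05 [(783, 0.271), (803, 0.276), (492, 0.276), None, None]
top 0.1 [(781, 0.28), (798, 0.285), (412, 0.285), None, None]
top 0.15 [(367, 0.288), (412, 0.289), (220, 0.289), None, None]
side -0.35 [(1654, -0.041), (1689, -0.041), (662, -0.04), None, None]
side -0.3 [(396, 0.205), (446, 0.205), (1071, -0.029), (634, -0.026), None]
side -0.25 [(501, 0.213), (512, 0.218), (566, 0.218), (489, 0.218), None]
side -0.2 [(542, 0.222), (556, 0.227), (631, 0.227), (629, 0.227), None]
side -0.15 [(916, -0.033), (605, 0.236), (676, 0.236), (775, 0.237), (4
[... 372 characters left out ...]
), (1116, 0.282), (1315, 0.282), (1084, 0.278)]
side 0.15 [(541, 0.286), (572, 0.287), (661, 0.287), (641, 0.287), (429, 0.286)]
0.13 -0.155 [-0.65  0.64  1.07 -0.    1.43  0.79]
0.13 0 [-0.46  0.52  1.31 -0.    1.32  0.98]
0.13 0.05 [-0.38  0.49  1.36 -0.    1.29  1.06]
1.7 -0.155 [-0.65  0.64  1.07  0.    1.43 -0.78]
1.7 0 [-0.46  0.52  1.31  0.    1.32 -0.59]
1.7 0.05 [-0.38  0.49  1.36  0.    1.29 -0.51]
-1.44 -0.155 [-0.65  0.64  1.07 -0.    1.43  2.36]
-1.44 0 [-0.46  0.52  1.31 -0.    1.32  2.56]
-1.44 0.05 [-0.38  0.49  1.36 -0.    1.29  2.63]
3.27 -0.155 [-0.65  0.64  1.07  0.    1.43 -2.35]
3.27 0 [-0.46  0.52  1.31  0.    1.32 -2.16]
3.27 0.05 [-0.38  0.49  1.36  0.    1.29 -2.08]
```

```bash
cat >> h.py <<'E'
O=[np.pi,0,TH+np.pi/2]
def st(m):
    o=arm.observe(); f=o["force"]; print(m,round(o["time"],2),"S",s(o["ee_pos"]).round(4),o["ee_pos"][2].round(4),"F",(RS.T@f[:2]).round(1),f[2].round(1),"w",round(o["grip_width"],4)); return (RS.T@f[:2])[1]
E
python3 - <<'E'
from h import *
arm.set_gripper(0.0,5)
arm.goto(w(-.14,-.15,.30),O); st("wp")
arm.movel(w(0,-.15,.23),rate=.2); arm.movel(w(0,-.15,.175),rate=.15); f0=st("down")
arm.movel(w(0,-.122,.175),rate=.08); st("near")
for y in(-.115,-.10,-.06,-.03,-.022):
    arm.movel(w(0,y,.175),rate=.04); f=st(y)-f0
    if abs(f)>15: break
c=camera("top"); cv2.imwrite("pics/top1.png",cv2.resize(c["image"][100:300,170:440,::-1],None,fx=2.9,fy=2.9,interpolation=2))
E
```

```text
wp 4.82 S [-0.1406 -0.1507] 0.2998 F [-0.1 -0.3] -0.5 w 0.0005
down 6.27 S [-1.000e-04 -1.504e-01] 0.1763 F [ 0.5 -0.2] 0.1 w 0.0001
near 6.77 S [ 0.0002 -0.1215] 0.1754 F [ 0.3 -1. ] -0.3 w 0.0005
-0.115 7.09 S [ 0.     -0.1148] 0.175 F [ 0.  -0.9] 0.9 w 0.0004
-0.1 7.62 S [ 0.0001 -0.0996] 0.1751 F [-0.5 -0.1] -0.6 w 0.0006
-0.06 8.77 S [ 0.   -0.06] 0.1751 F [-0.2  0.6] -0.7 w 0.0009
-0.03 9.67 S [ 0.     -0.0299] 0.175 F [-0.1  0.2] 0.6 w 0.0004
-0.022 10.02 S [-0.     -0.0216] 0.175 F [-0.4  0.2] 0.4 w 0.0005
```

View pics/top1.png

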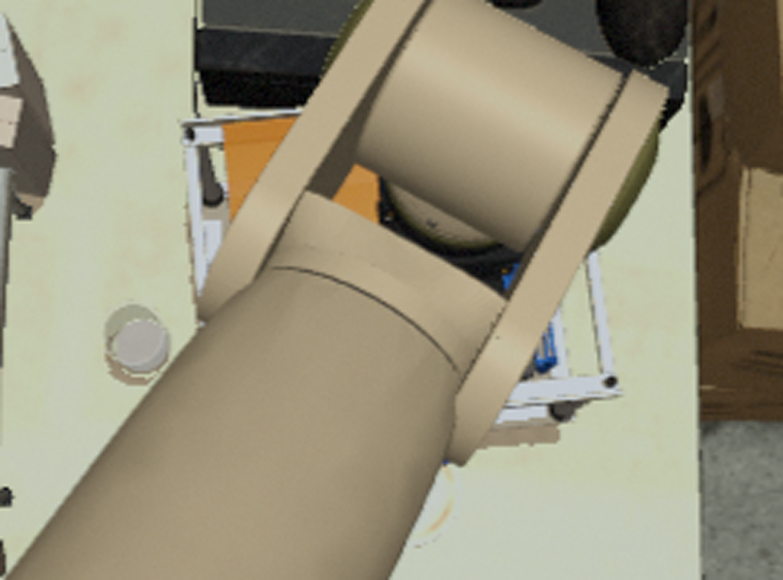

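The amber's left edge has moved from column 385 to 225, so the push is working. I'll continue in small steps to the stop.

Run:
```python
from h import *
for y in np.arange(-.020,-.0085,.001):
    arm.movel(w(0,y,.175),rate=.03); f=st(round(y,4))
    if abs(f)>7: break
yy=s(arm.observe()["ee_pos"])[1]
arm.movel(w(0,yy-.025,.175),rate=.15); arm.movel(w(0,yy-.025,.25),rate=.25)
arm.goto(w(-.16,-.16,.33),O); st("up")
c=camera("top"); cv2.imwrite("pics/top2.png",cv2.resize(c["image"][100:300,170:440,::-1],None,fx=2.9,fy=2.9,interpolation=2))
for n in("top","side"):
    c=camera(n) if n=="side" else c
    S,ok=cloud(c); k=ok&(S[...,2]>.157)&(S[...,2]<.185)&(abs(S[...,0])<.08)&(abs(S[...,1])<.1)
    if k.any(): print(n,"pull",k.sum(),np.percentile(S[k],[2,50,98],axis=0).round(4))
    for q,z in(("tube_red_top",.123),("tube_blue_top",.123),("tube_white_top",.123),("tube_open_a_top",.106)):
        for r in landmark_of(n,q)[:3]: print(n,q,round(r["p"],2),np.round(r["location"]),s(onplane(c,r["location"],z)).round(4))
cv2.imwrite("pics/side2.png",cv2.resize(c["image"][90:290,210:480,::-1],None,fx=2.9,fy=2.9,interpolation=2))
```

```text
-0.02 10.32 S [ 0.     -0.0199] 0.175 F [-0.3  1.2] 0.3 w 0.0004
-0.019 10.57 S [ 0.    -0.019] 0.175 F [-0.2 -2. ] -0.1 w 0.0006
-0.018 10.82 S [ 0.    -0.018] 0.175 F [-0.  -0.6] -0.6 w 0.0005
-0.017 11.07 S [-0.     -0.0169] 0.175 F [ 0.7 -0.5] -0.7 w 0.0005
-0.016 11.32 S [-0.     -0.0159] 0.175 F [-0.1 -1.2] -0.4 w 0.0005
-0.015 11.57 S [-0.     -0.0149] 0.175 F [ 0.5 -0.5] -0.2 w 0.0004
-0.014 11.82 S [-0.     -0.0146] 0.175 F [-1.2 -5.2] -1.6 w 0.0006
-0.013 12.07 S [-0.     -0.0146] 0.1751 F [-0.8 -9.4] -2.1 w 0.0004
up 13.71 S [-0.1594 -0.1594] 0.3289 F [0.2 1. ] 0.0 w 0.0006
top pull 174 [[-3.180e-02 -3.700e-03  1.584e-01]
 [ 1.200e-03 -1.000e-04  1.739e-01]
 [ 3.490e-02  2.300e-03  1.770e-01]]
top tube_red_top 0.66 [345. 184.] [ 0.0074 -0.0742]
top tube_red_top 0.36 [338. 204.] [-0.0266 -0.0582]
top tube_blue_top 0.65 [332. 175.] [ 0.027 -0.052]
top tube_white_top 0.72 [342. 161.] [ 0.0526 -0.0739]
top tube_open_a_top 0.44 [337. 202.] [-0.0212 -0.0582]
side pull 323 [[-0.034  -0.0023  0.1578]
 [-0.0017  0.0022  0.1682]
 [ 0.0339  0.0045  0.1763]]
side tube_red_top 0.59 [309. 170.] [-0.0019 -0.0627]
side tube_white_top 0.56 [292. 162.] [ 0.0435 -0.0711]
```

View pics/top2.png

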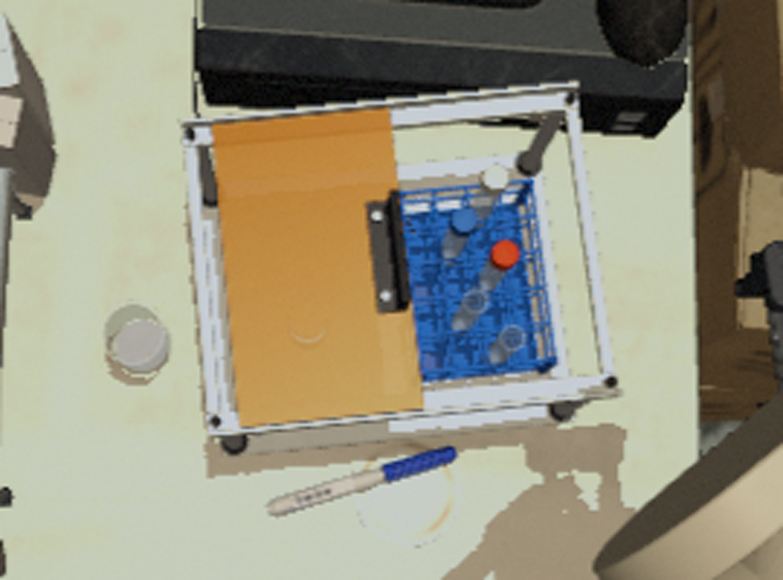

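View pics/side2.png

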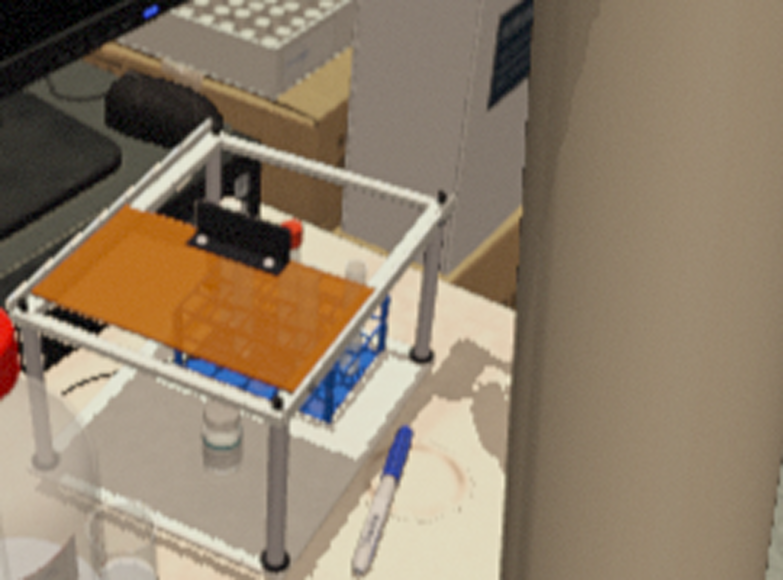

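The shutter is open: the pull is now at y ≈ 0 in the stand frame. In the top crop the red cap is at (505,254), blue at (464,220), white at (496,178), and the open rims at (474,301) and (512,339). Next I'll refine the red cap position by colour.

Run:
```python
from h import *
c=camera("top"); im=c["image"].astype(int)
m=((im[...,0]>150)&(im[...,1]<90)&(im[...,2]<90)); m[:170]=0;m[205:]=0;m[:,:325]=0;m[:,365:]=0
v,u=np.nonzero(m); px=(u.mean(),v.mean()); S,ok=cloud(c)
P=S[m&ok]; t=P[:,2]>.115
print(m.sum(),px,s(onplane(c,px,.123)),np.median(P,0),P[t].mean(0))
r=P[t].mean(0)[:2] if t.sum()>15 else s(onplane(c,px,.123))
print("target",r)
arm.goto(w(*r,.26),O); st("above")
arm.movel(w(*r,.19),rate=.15); arm.movel(w(*r,.156),rate=.06); st("point")
c=camera("side"); cv2.imwrite("pics/side3.png",cv2.resize(c["image"][90:290,210:480,::-1],None,fx=2.9,fy=2.9,interpolation=2))
arm.pause(2.3); st("done")
```

```text
62 (np.float64(343.8225806451613), np.float64(186.9516129032258)) [ 0.00305661 -0.07167577] [ 0.00330657 -0.07210094  0.12118593] [ 0.00344566 -0.07198958  0.12120114]
target [ 0.00344566 -0.07198958]
above 15.07 S [ 0.0029 -0.0728] 0.2607 F [-0.3 -0.9] 0.6 w 0.0008
point 16.4 S [ 0.0036 -0.0721] 0.1561 F [ 0.2 -0. ] 0.6 w 0.0001
done 18.75 S [ 0.0035 -0.072 ] 0.156 F [-0.3 -0.3] -0.3 w 0.0004
```

View pics/side3.png

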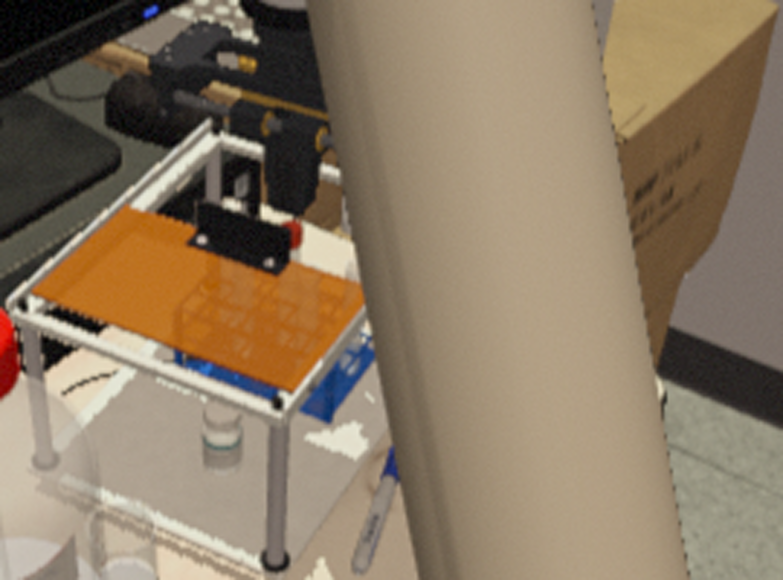

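The closed fingertips sit just above the red cap at (292,235), and the pose was held for 2.3 s. Next I push the shutter shut.

Run:
```python
from h import *
arm.movel(w(.0035,-.072,.25),rate=.2)
arm.movel(w(0,.045,.25),rate=.2); arm.movel(w(0,.045,.177),rate=.15); st("down")
for y in(.014,-.03,-.08,-.090):
    arm.movel(w(0,y,.177),rate=.06); f=st(y)
    if abs(f)>12: break
else:
  for y in np.arange(-.092,-.105,-.001):
    arm.movel(w(0,y,.177),rate=.03); f=st(round(y,4))
    if abs(f)>7: break
yy=s(arm.observe()["ee_pos"])[1]
arm.movel(w(0,yy+.03,.177),rate=.15); arm.movel(w(0,yy+.03,.25),rate=.25)
arm.goto(w(-.16,-.16,.33),O); st("up")
for n in("top","side"):
    c=camera(n); S,ok=cloud(c); k=ok&(S[...,2]>.157)&(S[...,2]<.185)&(abs(S[...,0])<.06)&(S[...,1]>-.135)&(S[...,1]<.1)
    if k.any(): print(n,"pull",k.sum(),np.percentile(S[k],[2,50,98],axis=0).round(4))
    if n=="top": cv2.imwrite("pics/top4.png",cv2.resize(c["image"][100:300,170:440,::-1],None,fx=2.9,fy=2.9,interpolation=2))
```

```text
down 20.73 S [0.0003 0.0442] 0.1776 F [1.  0.3] 0.5 w 0.0007
0.014 21.4 S [-0.0001  0.0139] 0.1769 F [ 0.3 -0.6] 0.8 w 0.0002
-0.03 22.28 S [-0.0001 -0.03  ] 0.1769 F [0.1 0.5] -0.6 w 0.0005
-0.08 23.27 S [-0.0001 -0.0799] 0.1769 F [-0.5  0.1] 0.0 w -0.0001
-0.09 23.58 S [-0.     -0.0905] 0.1769 F [ 0.6 -0.4] 1.2 w 0.0001
-0.092 23.83 S [-0.     -0.0921] 0.177 F [-1.2  0.1] -0.1 w 0.0005
-0.093 24.08 S [-0.    -0.093] 0.177 F [0.1 0.8] 0.1 w 0.0006
-0.094 24.33 S [ 0.    -0.094] 0.177 F [-0.7  1.3] -0.1 w 0.0006
-0.095 24.58 S [ 0.     -0.0951] 0.177 F [0.2 0.8] -0.2 w 0.0004
-0.096 24.83 S [ 0.     -0.0957] 0.177 F [-0.3  3.8] 2.3 w 0.0005
-0.097 25.08 S [ 0.     -0.0958] 0.177 F [-1.   8.5] 2.7 w 0.0003
up 26.71 S [-0.1595 -0.1596] 0.3289 F [0.1 0.8] 0.1 w 0.0004
top pull 213 [[-0.0315 -0.1116  0.1591]
 [ 0.002  -0.1069  0.1732]
 [ 0.0355 -0.1054  0.1772]]
side pull 293 [[-0.034  -0.1096  0.1574]
 [-0.001  -0.1059  0.168 ]
 [ 0.0333 -0.1032  0.1763]]
```

View pics/top4.png

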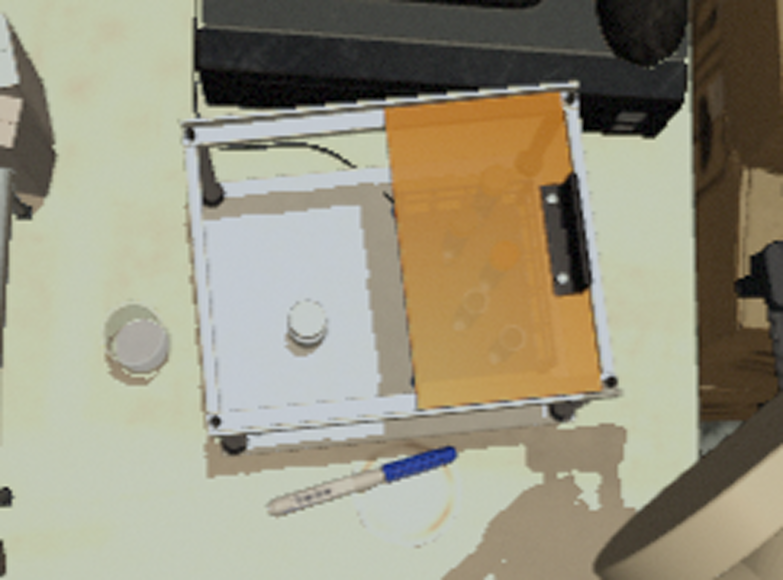

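The top view shows the shutter shut again, with the pull back at (565,235). The vial, marker and beaker have not moved.

```bash
python3 -c "
from h import *
print(arm.finish_job())"
```

```text
the job is handed in; nothing more can be done
None
```

I pushed the shutter fully open, pointed at the red cap for 2.3 s, pushed the shutter shut against its stop and handed the job in; the final pictures show nothing else moved, but the hand-in gave no verdict.

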